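Square a filled chocolate mould into the marked corner

ROBOT

A 6-joint arm with a two-finger parallel gripper is mounted at the origin on the work surface. World frame = base frame: x ahead of the robot, y to its left, z up, the work surface at z = 0. Lengths are in m, angles in degrees, forces in N, time in s.
With the tool pointing down it reaches from about 0.225 to 0.725 m from the base axis. Payload 3.1 kg.
Tool frame: the origin (TCP) lies midway between the tips of the shut fingers; the grasp point (between the pads) lies 19 mm behind it; z points along the fingers, y is the line along which they close (so a half turn about z gives the same grasp; the last joint's range is limited). The gripper opens to 85 mm and grips with 20 to 120 N. Pads are 22 mm wide; open, the fingers measure 114 mm over their backs; the gripper's body (76 mm by 85 mm) begins 54 mm behind the grasp point. The pads swing forward as they close: fully open they stand 13 mm farther back than shut.
Start: joints at [69.798, 2.75, 5.684, 92.934, 0, 82.678], TCP at [0.117, 0.512, 0.231] pointing down, gripper open.
Joint ranges: [-166.93, 166.93], [-56.73, 111.36], [-69.38, 81.34], [-121.58, 131.49], [-85.45, 84.26], [-180, 180]. Speed limits (degrees/s): [159.86, 159.86, 180, 180, 180, 180].

INTERFACE

Orientations are given as [roll, pitch, yaw] about the fixed x, y, z axes, in that order (R = Rz(yaw) Ry(pitch) Rx(roll)).
In Python, from plant import ctrl gives the robot as it stands. The module is installed in compiled form; this text tells all that it offers.
- The arm moves only by the tool drive_tool, never from a script. Its argument "steps" is a list of rows, each an object with "delta_pos": the shift along the tool's x, y, z in mm, a list of three; "dr": the turn, a rotation vector about the tool's x, y, z in degrees, a list of three. In form: [{"delta_pos": [tx, ty, tz], "dr": [wx, wy, wz]}, ...]. A call has 1 to 8 rows; each row shifts and turns the commanded pose from where the row before left it, along the tool's axes as they then stand; what a row does not reach is not made up. A row lasts 1/12 s, in which the tool goes at most 41.7 mm and 7.16 degrees, less where a joint would pass 70% of its speed; a pose out of reach is approached as far as the arm can. A call is refused whole if a number of a shift passes 41.7 or a number of a turn 7.16, either way. A call with a gripper value outside its range is refused whole. "claw" is the opening, from 0 (shut) to 1 (fully open), set as the call begins (left out, the last holds). The fingers move at their own pace and stop on an object; the grip force is fixed at half the most. Time passes only in rows, so rows that do not move let the fingers close. It gives the time, the measured TCP pose, the force, the opening and the grip force at its end, in the units of the state.
- ctrl.read_state(): the state, without advancing time (a new reading comes with each control period).
- ctrl.grab_frame(name): name is "scene" or "top"; returns a dict with "image" (480x640x3 uint8, blue, green, red), "z_map" (480x640 float32, m along the optical axis (not along the pixel's ray), 0 where there is no reading), "intrinsics" (3x3 intrinsics, pixels), "distortion" ([k1, k2, p1, p2, k3] as OpenCV has them; the pictures are not rectified), "eye" and "attitude" of the camera in the world. Camera axes: x right, y down, z forward; pixel columns grow to the right and rows downward; lengths in m; the calibration is good to about 2 mm. A picture is of the moment at which its call begins.
- ctrl.job_done(): hands the job in; it is judged then, once.
The state is a dict: "clock": time; "qpos": joint angles; "dq": joint speeds; "joint_efforts": joint torques, N m; "position": TCP position; "tool_rot": TCP orientation; "wrist_force": force on the tool from outside, world axes, zero at the start; "ft_torque": the same for the moment, N m; "grip_width": finger opening in m; "grasp_force": force on a finger pad.
Only numpy, scipy, OpenCV 4.12 (cv2) and the standard library are available. Lean on these libraries where they do the work, as an engineer would, in place of code of your own. Each camera call takes 0.05 s, during which the arm holds its last target. There are 200 camera calls.

TASK

Push the filled chocolate mould along the table into the corner of the steel stop that is marked by the green clip, so that one long side lies flush against the long rail and one end touches the short rail there. Only push it with the fingertips or the outside of the fingers: it must stay flat on the table and not be lifted. Leave the brush beaker, the jar and the steel bowl standing where they are, and finish with the hand clear.

Things in the scene. Friction and masses are not known exactly. Their poses are not given: they have to be found in the camera images.
- mould: Loose, flat, pale blue slab, 100 mm along its x, 175 mm along its y, 22 mm high, three brown chocolate tablets in its top; 0.3 to 0.54 kg, slides with ordinary friction. Origin: centre of its underside; z up. Starts between the robot and the long rail, 55 to 115 mm clear of it, up to 18 degrees askew to the stop's axes.
- stop: Fixed three-sided stop of dark steel rails, 18 mm high, 14 mm thick, open to the robot. Origin: middle of the long rail's inner face, at table height; z up, x away from the robot (within 13 degrees), y to its left. Long rail: inner face in x = 0, y from -230 to 230 mm. Short rails: inner faces in y = 230 and y = -230 mm, x from -130 to 0. A seated mould's centre is at x = -50, y = 142.5 or -142.5 mm.
- green_clip: Fixed green plastic clip, 28 x 50 x 8 mm, on top of the long rail near one end: it marks the corner to use. Origin: centre of its underside, in the stop's frame at x = 16, y = 180 or -180 mm, 18 mm above the table.
- red_clip: Fixed red plastic clip, the same size, near the other end of the long rail: the corner not to use. Origin: centre of its underside.
- beaker: Loose blue plastic beaker holding five brushes, a bystander: 72 mm across the rim, 100 mm high, brushes up to 160 mm. Origin: centre of its underside.
- jar: Loose amber glass jar with a white cap, a bystander: 64 mm across, 100 mm high. Origin: centre of its underside. Beaker and jar stand one to the left of the stop, the other to the right; which is which varies.
- bowl: Loose steel bowl, a bystander left of the work, nearer the robot: 130 mm across the rim, 55 mm high. Origin: centre of its underside.
Not all that is in view belongs to the job. There is more than one size of the mould; the job needs the smallest.

How it is judged (in metres and radians):
At the end, for the whole second after the job is handed in: The mould lies flat and at rest in the green-clip corner: its centre within 4 mm of the seated place along each of the stop's axes, its sides parallel to the rails within 0.035 rad (2 degrees); beaker, jar and bowl upright within 20 mm of where they stood (x of mould in the frame of stop between -0.054 and -0.046 m and ((y of green_clip in the frame of stop above 0 m and y of mould in the frame of stop between 0.1385 and 0.1465 m) or (y of green_clip in the frame of stop below 0 m and y of mould in the frame of stop between -0.1465 and -0.1385 m)) and angle between the y axis of mould and the y axis of stop, either way round below 0.035 rad and height (world z) of mould below 0.004 m and angle between mould's own z axis and vertical below 0.05 rad and linear speed of mould below 0.01 m/s and not (distance of beaker from where it was at the start of the episode above 0.02 m or angle between beaker's own z axis and vertical above 0.25 rad) and not (distance of jar from where it was at the start of the episode above 0.02 m or angle between jar's own z axis and vertical above 0.25 rad) and not (distance of bowl from where it was at the start of the episode above 0.02 m or angle between bowl's own z axis and vertical above 0.25 rad)); the robot touches nothing.
It fails at once if the mould is lifted or tipped up off the table (height (world z) of mould above 0.01 m or angle between mould's own z axis and vertical above 0.15 rad).
It fails at once if the beaker is shifted by more than 20 mm or tipped (distance of beaker from where it was at the start of the episode above 0.02 m or angle between beaker's own z axis and vertical above 0.25 rad).
It fails at once if the jar is shifted by more than 20 mm or tipped (distance of jar from where it was at the start of the episode above 0.02 m or angle between jar's own z axis and vertical above 0.25 rad).
It fails at once if the bowl is shifted by more than 20 mm or tipped (distance of bowl from where it was at the start of the episode above 0.02 m or angle between bowl's own z axis and vertical above 0.25 rad).
It also fails if it takes over 64 s, if anything falls off the work surface, if the arm or the gripper's body presses on something with over 40 N, if the wrist force passes 120 N, or if a joint passes its speed limit or range.

## Working session

There is one attempt and no reset: what is moved stays moved. The work goes in short steps, Python scripts to look and compute and a tool call to move; the robot and the scene stay as the last step left them, time stands still between calls to the robot, and variables do not carry over. Pictures are saved under pics/ and viewed, at most 10 in all, crops included, and the job is handed in when it is done.

Besides the shell and the picture viewer there is one more tool, called after ">>>" in YAML: its name, and indented under it one key for each argument. drive_tool: Moves the arm, as the interface text tells. Its arguments: {"type":"object","properties":{"steps":{"type":"array"},"claw":{"type":"number"}},"required":["steps"]}

```bash
mkdir -p pics; cat > h.py <<'E'
import numpy as np, cv2
from plant import ctrl
def save(n,f): cv2.imwrite(f'pics/{n}.png',f['image'])
def R(f):
    from scipy.spatial.transform import Rotation as Ro
    a=np.array(f['attitude'],float)
    return a if a.shape==(3,3) else (Ro.from_quat(a) if a.size==4 else Ro.from_euler('xyz',a,degrees=True)).as_matrix()
def cast(f,px,z):
    p=cv2.undistortPoints(np.array(px,float).reshape(-1,1,2),f['intrinsics'],np.array(f['distortion'],float))[:,0]
    d=np.c_[p,np.ones(len(p))]@R(f).T; e=np.array(f['eye'])
    return e+d*((z-e[2])/d[:,2])[:,None]
E
python3 - <<'E'
from h import *
for n in('top','scene'):
    f=ctrl.grab_frame(n); save(n+'0',f); print(n,f['eye'],f['attitude'],f['intrinsics'])
s=ctrl.read_state(); print(s)
E
```

```text
top [ 0.47371438 -0.05830625  1.32459655] [-176.24825873    0.59983697  -88.69179835] [[498.73769649   0.         325.66388805]
 [  0.         498.73769649 233.26052134]
 [  0.           0.           1.        ]]
scene [1.35566855 0.21174976 0.6906921 ] [-127.21358767    1.1276993   107.88153576] [[446.82653853   0.         320.48324519]
 [  0.         446.82653853 240.55051719]
 [  0.           0.           1.        ]]
{'clock': 0.1, 'qpos': array([ 6.97969912e+01,  2.78950942e+00,  5.60103065e+00,  9.29348921e+01,
       -1.35632292e-03,  8.26766279e+01]), 'dq': array([-0.04401803, -0.05852317,  0.18866685, -0.10106254, -0.04256589,
        0.03927061]), 'joint_efforts': array([ 2.71991819e-03, -3.39850438e+01,  3.20936394e+01,  1.58510153e-02,
       -1.22028055e-04, -6.80954088e-06]), 'position': array([0.11685803, 0.51125567, 0.23023029]), 'tool_rot': array([-1.79877463e+02, -1.43807168e-02,  1.67120349e+02]), 'wrist_force': array([-0.29471897,  0.32180041, -0.4646969 ]), 'ft_torque': array([-0.00242356, -0.02229979, -0.00731727]), 'grasp_force': 0.0, 'grip_width': 0.08543810969409982}
```

View pics/top0.png

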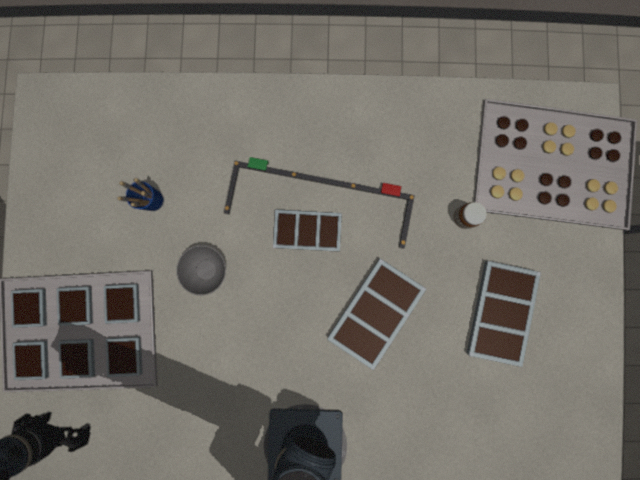

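View pics/scene0.png

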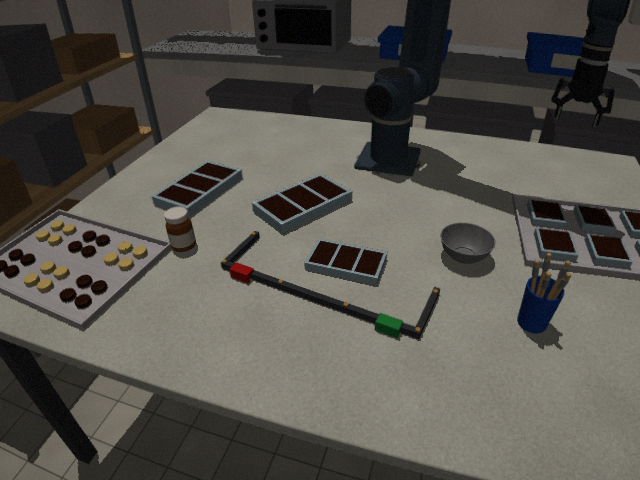

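The top view shows the stop with its green clip at (258,164), at the left (+y) end, and its red clip at (391,189). The small mould is at (307,230), the bowl at (201,268), the beaker at (145,195) and the jar at (472,213). A bigger mould sits at (377,313), nearer the robot. The scene view confirms this layout.

```bash
cat >> h.py <<'E'
def stopframe(f):
    g=cv2.cvtColor(f['image'],cv2.COLOR_BGR2HSV); im=f['image']
    m=((im.max(2)<75)).astype(np.uint8); r=np.zeros_like(m); r[150:252,215:425]=1; m*=r
    # long rail: pixels between rail ends
    y,x=np.nonzero(m); w=cast(f,np.c_[x,y],.018)[:,:2]
    return m,w
def mould(f,roi=(140,270,215,440)):
    b,g,r=[c.astype(int) for c in cv2.split(f['image'])]
    m=((b-r>8)&(b>90)).astype(np.uint8); k=np.zeros_like(m); k[roi[0]:roi[1],roi[2]:roi[3]]=1; m*=k
    n,l,st,_=cv2.connectedComponentsWithStats(m)
    i=1+np.argmax(st[1:,4]); y,x=np.nonzero(l==i)
    w=cast(f,np.c_[x,y],.022)[:,:2]
    c,s,a=cv2.minAreaRect((w*1000).astype(np.float32))
    bx=cv2.boxPoints((c,s,a)); e=[bx[1]-bx[0],bx[2]-bx[1]]; e=max(e,key=np.linalg.norm)
    if e[1]<0:e=-e
    return np.array(c),s,np.degrees(np.arctan2(-e[0],e[1]))   # centre mm, size, yaw
E
python3 - <<'E'
from h import *
f=ctrl.grab_frame('top')
print('mould',mould(f))
m,w=stopframe(f)
hs=cv2.cvtColor(f['image'],cv2.COLOR_BGR2HSV)
for p in [(185,300),(200,231),(222,407),(225,307),(212,278),(230,276),(230,310)]: print(p,f['image'][p])
for nm,lo,hi in(('green',(45,90,50),(80,255,255)),('red',(0,130,70),(8,255,255))):
    k=cv2.inRange(hs,lo,hi); k[:140]=0;k[210:]=0; y,x=np.nonzero(k); y_,x_=np.median(y),np.median(x); print(nm,len(x),cast(f,[[x.mean(),y.mean()]],.026))
# rail corners/bits picked from picture, top z=.018 
print(cast(f,[[236,163],[412,196],[227,212],[403,245],[294,174],[353,186]],.018).round(4))
n,l,st,c=cv2.connectedComponentsWithStats(m); print([(s.tolist()) for s in st if s[4]>30])
v=f['image'].copy(); v=cv2.resize(v[140:270,200:440],None,fx=3,fy=3,interpolation=cv2.INTER_NEAREST)
mm=cv2.resize(m[140:270,200:440]*255,None,fx=3,fy=3,interpolation=cv2.INTER_NEAREST)
cv2.imwrite('pics/c.png',cv2.resize(v,(720,390)))
# bystanders
print('bowl',cast(f,[[201,267]],.055),'beaker',cast(f,[[145,195]],.05),'jar',cast(f,[[475,213]],.1), 'big', cast(f,[[382,258],[425,290],[373,367],[328,338]],.03))
E
```

```text
mould (array([566.47442627,   7.57868958]), (171.32452392578125, 97.12095642089844), np.float32(-2.1516733))
(185, 300) [124 132 136]
(200, 231) [59 59 62]
(222, 407) [58 56 56]
(225, 307) [32 41 61]
(212, 278) [135 130 125]
(230, 276) [145 143 134]
(230, 310) [28 36 57]
green 188 [[0.73894333 0.14195558 0.026     ]]
red 183 [[ 0.67819118 -0.21066817  0.026     ]]
[[ 0.7414  0.2005  0.018 ]
 [ 0.6627 -0.2683  0.018 ]
 [ 0.6096  0.2196  0.018 ]
 [ 0.5327 -0.2461  0.018 ]
 [ 0.7146  0.0449  0.018 ]
 [ 0.6858 -0.112   0.018 ]]
[[0, 0, 640, 480, 304493], [224, 162, 189, 86, 1183], [277, 213, 19, 32, 511], [298, 215, 19, 31, 510], [320, 216, 18, 31, 501]]
bowl [[0.46308951 0.27382765 0.055     ]] beaker [[0.64657528 0.43065126 0.05      ]] jar [[ 0.61214692 -0.41214321  0.1       ]] big [[ 0.49725021 -0.19032176  0.03      ]
 [ 0.41694278 -0.30304637  0.03      ]
 [ 0.21681765 -0.17223536  0.03      ]
 [ 0.28831505 -0.05499759  0.03      ]]
```

View pics/c.png

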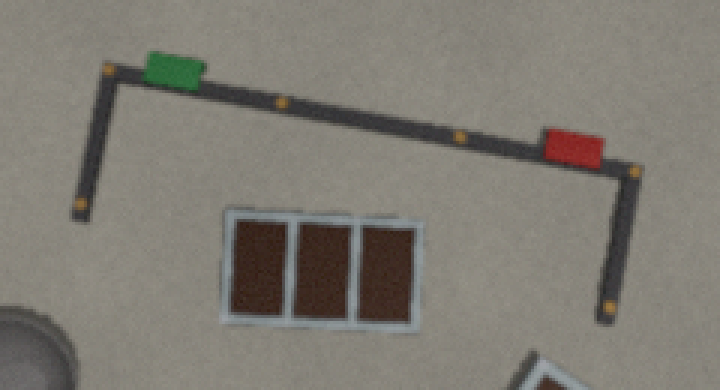

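>>> drive_tool:
  steps:
    - {"delta_pos": [-28, -26, 0], "dr": [0, 0, -3.3]}
    - {"delta_pos": [-28, -26, 0], "dr": [0, 0, 0]}
    - {"delta_pos": [-28, -26, 0], "dr": [0, 0, 0]}
    - {"delta_pos": [-28, -26, 0], "dr": [0, 0, 0]}
    - {"delta_pos": [-28, -26, 0], "dr": [0, 0, 0]}
    - {"delta_pos": [-28, -26, 0], "dr": [0, 0, 0]}
    - {"delta_pos": [-28, -26, 0], "dr": [0, 0, 0]}
    - {"delta_pos": [-28, -26, 0], "dr": [0, 0, 0]}
  claw: 0.6

```text
clock: 0.82
position: [0.302, 0.2665, 0.2311]
tool_rot: [180.0, 0.0, 170.4]
wrist_force: [0.5, 0.9, -0.9]
grip_width: 0.0516
grasp_force: 0.0
```

>>> drive_tool:
  steps:
    - {"delta_pos": [-28, -26, 0], "dr": [0, 0, 0]}
    - {"delta_pos": [-28, -26, 0], "dr": [0, 0, 0]}
    - {"delta_pos": [-28, -26, 0], "dr": [0, 0, 0]}
    - {"delta_pos": [-28, -26, 0], "dr": [0, 0, 0]}
    - {"delta_pos": [-28, -26, 0], "dr": [0, 0, 0]}
    - {"delta_pos": [-28, -26, 0], "dr": [0, 0, 0]}
    - {"delta_pos": [-20, -26, 0], "dr": [0, 0, 0]}
    - {"delta_pos": [0, 0, 0], "dr": [0, 0, 0]}

```text
clock: 1.48
position: [0.4588, 0.0525, 0.2302]
tool_rot: [-179.8, 0.0, 170.0]
wrist_force: [-0.4, -0.2, 0.3]
grip_width: 0.0512
grasp_force: 0.0
```

>>> drive_tool:
  steps:
    - {"delta_pos": [-15, -26, 30], "dr": [0, 0, 0]}
    - {"delta_pos": [-15, 0, 38], "dr": [0, 0, 0]}
    - {"delta_pos": [0, 0, 40], "dr": [0, 0, 0]}
    - {"delta_pos": [0, 0, 40], "dr": [0, 0, 0]}
    - {"delta_pos": [0, 0, 35], "dr": [0, 0, 0]}
    - {"delta_pos": [0, 0, 0], "dr": [0, 0, 0]}
    - {"delta_pos": [0, 0, 0], "dr": [0, 0, 0]}

```text
clock: 2.07
position: [0.4784, 0.0279, 0.0464]
tool_rot: [-180.0, -0.4, 170.4]
wrist_force: [1.0, 0.6, 0.4]
grip_width: 0.0507
grasp_force: 0.0
```

```bash
python3 - <<'E'
from h import *
f=ctrl.grab_frame('scene'); cv2.imwrite('pics/s1.png',cv2.resize(f['image'][150:360,200:480],None,fx=2.5,fy=2.5))
s=ctrl.read_state(); print(s['position'],s['wrist_force'])
E
```

```text
[0.48142137 0.02764694 0.0494724 ] [0.66168689 0.22978962 1.22047055]
```

View pics/s1.png

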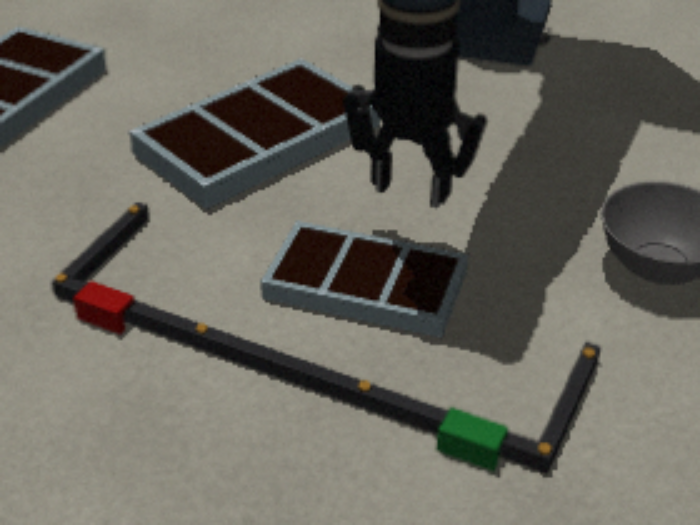

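The fingers are behind the near long side of the small mould and clear of the larger mould and the bowl. I'll descend and push.

>>> drive_tool:
  steps:
    - {"delta_pos": [0, 0, 20], "dr": [0, 0, 0]}
    - {"delta_pos": [0, 0, 15], "dr": [0, 0, 0]}
    - {"delta_pos": [0, 0, 8], "dr": [0, 0, 0]}
    - {"delta_pos": [-6, 0, 0], "dr": [0, 0, 0]}
    - {"delta_pos": [-6, 0, 0], "dr": [0, 0, 0]}
    - {"delta_pos": [-6, 0, 0], "dr": [0, 0, 0]}
    - {"delta_pos": [-6, 0, 0], "dr": [0, 0, 0]}
    - {"delta_pos": [-6, 0, 0], "dr": [0, 0, 0]}

```text
clock: 2.78
position: [0.5111, 0.0231, 0.007]
tool_rot: [179.9, -0.1, 170.5]
wrist_force: [-5.3, 3.0, 3.7]
grip_width: 0.0515
grasp_force: 2.7
```

>>> drive_tool:
  steps:
    - {"delta_pos": [-6, 0, 0], "dr": [0, 0, 0]}
    - {"delta_pos": [-6, 0, 0], "dr": [0, 0, 0]}
    - {"delta_pos": [-6, 0, 0], "dr": [0, 0, 0]}
    - {"delta_pos": [-6, 0, 0], "dr": [0, 0, 0]}
    - {"delta_pos": [-6, 0, 0], "dr": [0, 0, 0]}
    - {"delta_pos": [-6, 0, 0], "dr": [0, 0, 0]}
    - {"delta_pos": [-6, 0, 0], "dr": [0, 0, 0]}
    - {"delta_pos": [-6, 0, 0], "dr": [0, 0, 0]}

```text
clock: 3.45
position: [0.5576, 0.0144, 0.0066]
tool_rot: [-180.0, -0.2, 170.4]
wrist_force: [-5.9, 0.9, 3.9]
grip_width: 0.0513
grasp_force: 3.2
```

```bash
cat >> h.py <<'E'
a=np.radians(-9.6); EX=np.array([np.cos(a),np.sin(a)]); EY=np.array([-np.sin(a),np.cos(a)]); O=np.array([.694,-.032])
def sf(p): d=np.asarray(p)[...,:2]-O; return np.stack([d@EX,d@EY],-1)*1000
def rep(n):
    f=ctrl.grab_frame('top'); save(n,f); c,s,y=mould(f); print('mould',sf(c/1000),'rel yaw',y+9.6,s)
    s=ctrl.read_state(); print('tcp',sf(s['position']),s['position'][2],s['wrist_force'],s['tool_rot'][2],s['clock'])
E
python3 -c "from h import *;rep('t1')"
```

```text
mould [-80.75347865  -0.65846835] rel yaw -0.501153 (149.3631591796875, 97.16950988769531)
tcp [-140.24248861   22.9776261 ] 0.006725521139728369 [-2.01479109 -0.16063889 -0.14036835] 170.3970522808325 3.5
```

>>> drive_tool:
  steps:
    - {"delta_pos": [-6, 0, 0], "dr": [0, 0, 0]}
    - {"delta_pos": [-6, 0, 0], "dr": [0, 0, 0]}
    - {"delta_pos": [-6, 0, 0], "dr": [0, 0, 0]}
    - {"delta_pos": [-5, 0, 0], "dr": [0, 0, 0]}
    - {"delta_pos": [-2, 0, 0], "dr": [0, 0, 0]}
    - {"delta_pos": [-1, 0, 0], "dr": [0, 0, 0]}
    - {"delta_pos": [-1, 0, 0], "dr": [0, 0, 0]}

```text
clock: 4.08
position: [0.584, 0.0099, 0.0064]
tool_rot: [-180.0, -0.2, 170.4]
wrist_force: [-6.6, 1.1, 5.4]
grip_width: 0.0515
grasp_force: 3.5
```

>>> drive_tool:
  steps:
    - {"delta_pos": [-1, 0, 0], "dr": [0, 0, 0]}
    - {"delta_pos": [-1, 0, 0], "dr": [0, 0, 0]}
    - {"delta_pos": [0, 0, 0], "dr": [0, 0, 0]}

```text
clock: 4.33
position: [0.5863, 0.0095, 0.0064]
tool_rot: [-180.0, -0.1, 170.4]
wrist_force: [-6.8, 1.0, 4.4]
grip_width: 0.0511
grasp_force: 2.9
```

```bash
python3 -c "from h import *;rep('t2')"
```

```text
mould [-50.55180062 -36.43286772] rel yaw 91.31942 (78.86582946777344, 99.60490417480469)
tcp [-113.13995868   22.98018715] 0.006396296817148858 [-5.25915569  1.62177969  3.93155562] 170.4104794411972 4.3833
```

>>> drive_tool:
  steps:
    - {"delta_pos": [-1, 0, 0], "dr": [0, 0, 0]}
    - {"delta_pos": [-1, 0, 0], "dr": [0, 0, 0]}

```text
clock: 4.55
position: [0.5878, 0.0093, 0.0064]
tool_rot: [-180.0, -0.2, 170.4]
wrist_force: [-8.7, 1.6, 6.5]
grip_width: 0.0515
grasp_force: 4.7
```

>>> drive_tool:
  steps:
    - {"delta_pos": [-1, 0, 0], "dr": [0, 0, 0]}
    - {"delta_pos": [-1, 0, 0], "dr": [0, 0, 0]}

```text
clock: 4.72
position: [0.5878, 0.0093, 0.0063]
tool_rot: [-180.0, -0.4, 170.4]
wrist_force: [-12.9, 2.5, 9.6]
grip_width: 0.0509
grasp_force: 6.5
```

>>> drive_tool:
  steps:
    - {"delta_pos": [15, 0, 0], "dr": [0, 0, 0]}
    - {"delta_pos": [20, 0, 0], "dr": [0, 0, 0]}
    - {"delta_pos": [0, 0, -35], "dr": [0, 0, 0]}
    - {"delta_pos": [0, 0, -40], "dr": [0, 0, 0]}
    - {"delta_pos": [-25, -30, 0], "dr": [0, 0, 0]}
    - {"delta_pos": [-25, -30, 0], "dr": [0, 0, 0]}
    - {"delta_pos": [-25, -30, 0], "dr": [0, 0, 0]}
    - {"delta_pos": [-20, -30, 0], "dr": [0, 0, 0]}

```text
clock: 5.38
position: [0.6334, -0.1216, 0.0823]
tool_rot: [-180.0, 0.3, 170.5]
wrist_force: [0.4, 0.5, 0.0]
grip_width: 0.0514
grasp_force: 0.0
```

>>> drive_tool:
  steps:
    - {"delta_pos": [0, -20, 0], "dr": [0, 0, 0]}
    - {"delta_pos": [0, 0, 0], "dr": [0, 0, 0]}
    - {"delta_pos": [0, 0, 0], "dr": [0, 0, 0]}
    - {"delta_pos": [0, 0, 0], "dr": [0, 0, 0]}
  claw: 0

```text
clock: 5.72
position: [0.6275, -0.1391, 0.0811]
tool_rot: [180.0, 0.1, 170.4]
wrist_force: [0.1, -0.1, 0.6]
grip_width: 0.0029
grasp_force: 0.0
```

```bash
python3 -c "
from h import *;rep('t3')
im=cv2.imread('pics/t3.png');cv2.imwrite('pics/t3c.png',cv2.resize(im[140:270,200:440],None,fx=3,fy=3))"
```

```text
mould [-49.45027206  76.2831149 ] rel yaw 87.33258 (43.7215461730957, 100.05769348144531)
tcp [ -47.92206109 -116.16673275] 0.08116344152153143 [0.29052331 0.286564   0.22872473] 170.4680523509021 5.7667
```

View pics/t3c.png

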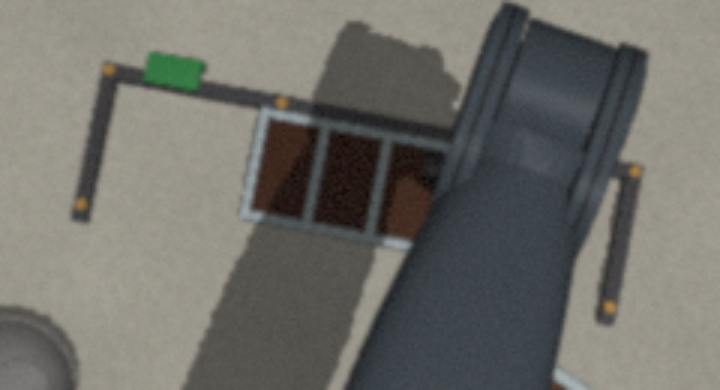

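The mould is flush with the long rail, with its left end at about (250,160) in the crop. The tool is beyond its right end. Next I descend and push along the rail.

>>> drive_tool:
  steps:
    - {"delta_pos": [0, 0, 30], "dr": [0, 0, 0]}
    - {"delta_pos": [0, 0, 28], "dr": [0, 0, 0]}
    - {"delta_pos": [0, 0, 15], "dr": [0, 0, 0]}
    - {"delta_pos": [0, 6, 0], "dr": [0, 0, 0]}
    - {"delta_pos": [0, 6, 0], "dr": [0, 0, 0]}
    - {"delta_pos": [0, 6, 0], "dr": [0, 0, 0]}
    - {"delta_pos": [0, 6, 0], "dr": [0, 0, 0]}
    - {"delta_pos": [0, 6, 0], "dr": [0, 0, 0]}

```text
clock: 6.43
position: [0.6337, -0.11, 0.0104]
tool_rot: [-179.8, 0.2, 170.4]
wrist_force: [-1.8, -4.7, 1.4]
grip_width: -0.0001
grasp_force: 2.2
```

>>> drive_tool:
  steps:
    - {"delta_pos": [0, 6, 0], "dr": [0, 0, 0]}
    - {"delta_pos": [0, 6, 0], "dr": [0, 0, 0]}
    - {"delta_pos": [0, 6, 0], "dr": [0, 0, 0]}
    - {"delta_pos": [0, 6, 0], "dr": [0, 0, 0]}
    - {"delta_pos": [0, 6, 0], "dr": [0, 0, 0]}
    - {"delta_pos": [0, 6, 0], "dr": [0, 0, 0]}
    - {"delta_pos": [0, 6, 0], "dr": [0, 0, 0]}
    - {"delta_pos": [0, 6, 0], "dr": [0, 0, 0]}

```text
clock: 7.1
position: [0.6416, -0.0642, 0.0103]
tool_rot: [-179.8, 0.2, 170.3]
wrist_force: [-1.2, -5.8, 2.8]
grip_width: -0.0
grasp_force: 2.8
```

```bash
python3 -c "
from h import *;rep('t4')
im=cv2.imread('pics/t4.png');cv2.imwrite('pics/t4c.png',cv2.resize(im[140:270,200:440],None,fx=3,fy=3))"
```

```text
mould [-51.32874905 131.80622512] rel yaw 83.459656 (34.683109283447266, 98.98933410644531)
tcp [-46.37576476 -38.88097349] 0.01024762986257655 [ 0.27607703 -4.02880192  3.17425845] 170.41689209848397 7.15
```

View pics/t4c.png

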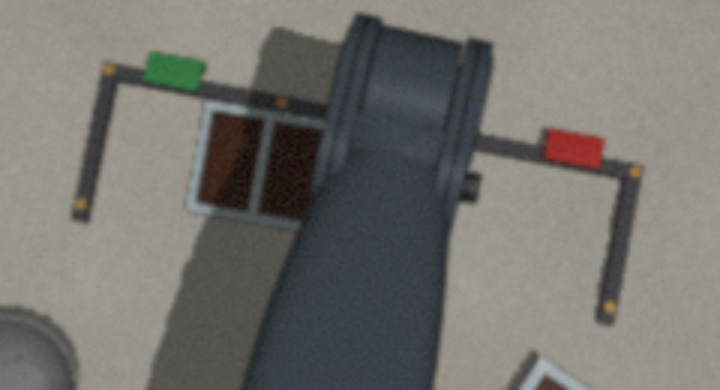

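>>> drive_tool:
  steps:
    - {"delta_pos": [0, -6, 0], "dr": [0, 0, 0]}
    - {"delta_pos": [8, 0, 0], "dr": [0, 0, 0]}
    - {"delta_pos": [0, 6, 0], "dr": [0, 0, 0]}
    - {"delta_pos": [0, 6, 0], "dr": [0, 0, 0]}
    - {"delta_pos": [0, 6, 0], "dr": [0, 0, 0]}
    - {"delta_pos": [0, 6, 0], "dr": [0, 0, 0]}
    - {"delta_pos": [0, 6, 0], "dr": [0, 0, 0]}
    - {"delta_pos": [0, 6, 0], "dr": [0, 0, 0]}

```text
clock: 7.82
position: [0.6359, -0.033, 0.0077]
tool_rot: [-179.7, -0.1, 170.4]
wrist_force: [-3.8, -6.6, 2.4]
grip_width: 0.0001
grasp_force: 3.2
```

>>> drive_tool:
  steps:
    - {"delta_pos": [0, 6, 0], "dr": [0, 0, 0]}
    - {"delta_pos": [0, 6, 0], "dr": [0, 0, 0]}
    - {"delta_pos": [0, 6, 0], "dr": [0, 0, 0]}
    - {"delta_pos": [0, 6, 0], "dr": [0, 0, 0]}
    - {"delta_pos": [0, 6, 0], "dr": [0, 0, 0]}
    - {"delta_pos": [0, 6, 0], "dr": [0, 0, 0]}
    - {"delta_pos": [0, 2, 0], "dr": [0, 0, 0]}
    - {"delta_pos": [0, 2, 0], "dr": [0, 0, 0]}

```text
clock: 8.48
position: [0.6428, 0.0068, 0.0077]
tool_rot: [-179.8, -0.1, 170.4]
wrist_force: [-3.6, -5.5, 1.9]
grip_width: -0.0
grasp_force: 3.2
```

```bash
python3 -c "
from h import *;rep('t5')"
```

```text
mould [-48.66334456 194.77335932] rel yaw 89.78846 (41.250064849853516, 99.21906280517578)
tcp [-56.93071497  30.1482356 ] 0.007750841938942304 [-3.02630309 -5.27222274  0.20657712] 170.40443611090154 8.5333
```

>>> drive_tool:
  steps:
    - {"delta_pos": [0, 3, 0], "dr": [0, 0, 0]}
    - {"delta_pos": [0, 3, 0], "dr": [0, 0, 0]}
    - {"delta_pos": [0, 2, 0], "dr": [0, 0, 0]}
    - {"delta_pos": [0, 1, 0], "dr": [0, 0, 0]}

```text
clock: 8.87
position: [0.6443, 0.0157, 0.0077]
tool_rot: [-179.8, -0.1, 170.4]
wrist_force: [-3.1, -6.0, 3.0]
grip_width: 0.0002
grasp_force: 3.1
```

>>> drive_tool:
  steps:
    - {"delta_pos": [0, 1, 0], "dr": [0, 0, 0]}
    - {"delta_pos": [0, 1, 0], "dr": [0, 0, 0]}

```text
clock: 9.03
position: [0.6446, 0.0173, 0.0077]
tool_rot: [-179.8, -0.1, 170.4]
wrist_force: [-3.2, -5.8, 2.6]
grip_width: 0.0001
grasp_force: 3.1
```

>>> drive_tool:
  steps:
    - {"delta_pos": [0, 1, 0], "dr": [0, 0, 0]}
    - {"delta_pos": [0, 1, 0], "dr": [0, 0, 0]}

```text
clock: 9.2
position: [0.645, 0.0193, 0.0077]
tool_rot: [-179.8, -0.1, 170.4]
wrist_force: [-2.7, -6.6, 1.6]
grip_width: 0.0003
grasp_force: 3.1
```

>>> drive_tool:
  steps:
    - {"delta_pos": [0, 1, 0], "dr": [0, 0, 0]}
    - {"delta_pos": [0, 1, 0], "dr": [0, 0, 0]}

```text
clock: 9.37
position: [0.645, 0.0198, 0.0077]
tool_rot: [-179.6, -0.1, 170.3]
wrist_force: [-3.7, -9.8, 2.9]
grip_width: 0.0
grasp_force: 5.5
```

>>> drive_tool:
  steps:
    - {"delta_pos": [0, 1, 0], "dr": [0, 0, 0]}
    - {"delta_pos": [0, 0, 0], "dr": [0, 0, 0]}

```text
clock: 9.53
position: [0.645, 0.0197, 0.0078]
tool_rot: [-179.5, -0.1, 170.3]
wrist_force: [-4.4, -10.1, 3.8]
grip_width: 0.0002
grasp_force: 5.7
```

```bash
python3 -c "
from h import *;rep('t6')
im=cv2.imread('pics/t6.png');cv2.imwrite('pics/t6c.png',cv2.resize(im[145:225,215:335],None,fx=6,fy=6))"
```

```text
mould [-48.97597306 209.29658412] rel yaw 91.10497 (45.32349395751953, 99.35829162597656)
tcp [-56.90871334  42.85425262] 0.00775432828049431 [ -3.7618656  -11.42245537   2.80839236] 170.28556561269372 9.5833
```

View pics/t6c.png

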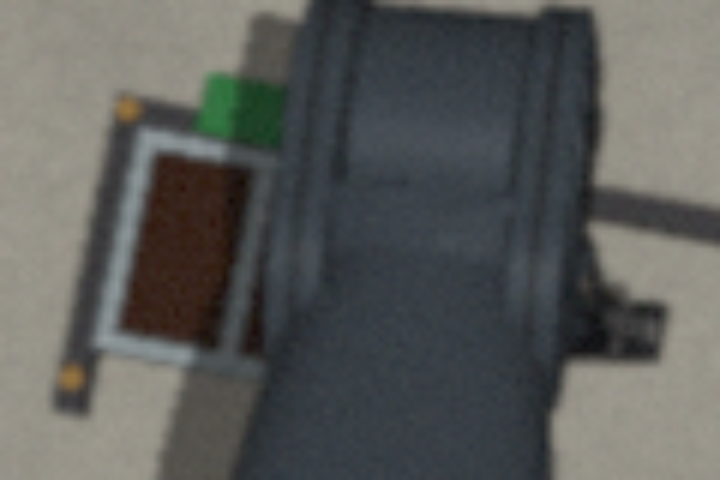

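The mould's end is against the short rail and its long side is against the long rail. I'll back the tool off and check with the arm clear.

>>> drive_tool:
  steps:
    - {"delta_pos": [0, -10, 0], "dr": [0, 0, 0]}
    - {"delta_pos": [0, -20, 0], "dr": [0, 0, 0]}
    - {"delta_pos": [0, 0, -35], "dr": [0, 0, 0]}
    - {"delta_pos": [0, 0, -40], "dr": [0, 0, 0]}
    - {"delta_pos": [38, 0, 0], "dr": [0, 0, 0]}
    - {"delta_pos": [38, 0, 0], "dr": [0, 0, 0]}
    - {"delta_pos": [38, 0, 0], "dr": [0, 0, 0]}
    - {"delta_pos": [38, 0, 0], "dr": [0, 0, 0]}

```text
clock: 10.25
position: [0.4908, 0.0207, 0.0831]
tool_rot: [179.8, 0.1, 170.5]
wrist_force: [-0.2, -0.1, 0.3]
grip_width: -0.0002
grasp_force: 0.0
```

>>> drive_tool:
  steps:
    - {"delta_pos": [38, 0, 0], "dr": [0, 0, 0]}
    - {"delta_pos": [0, 0, 0], "dr": [0, 0, 0]}
    - {"delta_pos": [0, 0, 0], "dr": [0, 0, 0]}

```text
clock: 10.5
position: [0.4514, 0.0273, 0.0816]
tool_rot: [179.9, -0.1, 170.5]
wrist_force: [1.6, -0.4, 1.0]
grip_width: -0.0003
grasp_force: 0.0
```

```bash
python3 -c "
from h import *;rep('t7')
im=cv2.imread('pics/t7.png');cv2.imwrite('pics/t7c.png',cv2.resize(im[145:235,215:335],None,fx=6,fy=6))"
```

```text
mould [-48.72229046 143.55067156] rel yaw -0.28741837 (175.11837768554688, 99.82640838623047)
tcp [-246.51031052   17.87150095] 0.0827877610375427 [ 0.55205319 -0.18754069  0.14649489] 170.4721192949168 10.55
```

View pics/t7c.png

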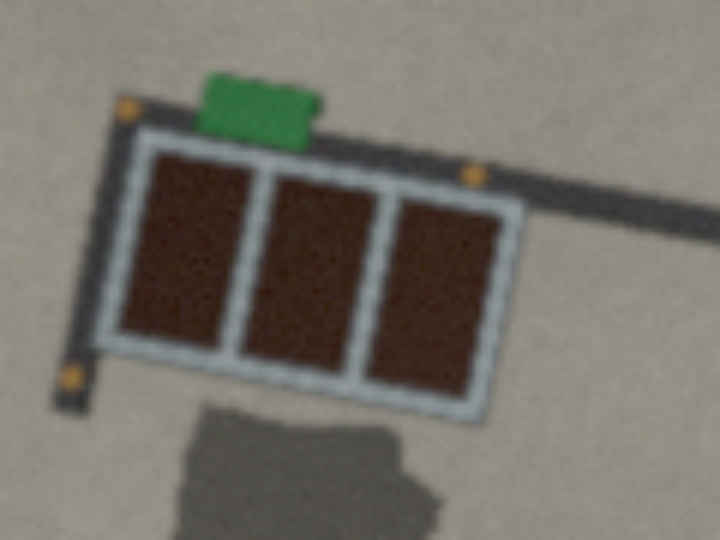

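The mould is seated in the green-clip corner. Both sides are flush with the rails, at about (145,130) in the crop, the yaw error is about 0.3°, and the hand is clear.

```bash
python3 -c "
from plant import ctrl; print(ctrl.job_done())"
```

```text
the job is handed in; nothing more can be done
None
```

I pushed the mould into the green-clip corner and handed the job in: it measures within about 1.3 mm and 0.3° of the seated place, the hand is clear and I kept away from the beaker, jar and bowl; no verdict came back.

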